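Dispense the burgundy sealant cartridge

ROBOT

A 7-joint arm with a two-finger parallel gripper is mounted at the origin on the work surface. World frame = base frame: x ahead of the robot, y to its left, z up, the work surface at z = 0. Lengths are in m, angles in rad, forces in N, time in s.
With the tool pointing down it reaches from about 0.425 to 1.025 m from the base axis. Payload 9.4 kg.
Tool frame: the origin (TCP) lies at the very end of the fingers, on their centre line; the grasp point (between the pads) lies 19 mm behind it; z points along the fingers, y is the direction in which the jaws open and shut (so a half turn about z gives the same grasp; the last joint's range is limited). The gripper opens to 93 mm and grips with 3 to 60 N. Pads are 15 mm wide; open, the fingers measure 128 mm over their backs; the gripper's body (75 mm by 188 mm) begins 65 mm behind the grasp point.
Start: joints at [1.038, 0.599, -0.003, 1.599, 0.002, 0.943, -0.08], TCP at [0.319, -0.651, 0.196] pointing down, gripper open.
Joint ranges: [-2.57, 2.57], [-0.35, 1.97], [-1.29, 1.29], [0.11, 2.56], [-1.05, 4.19], [0.11, 1.86], [-2.63, 2.63]. Speed limits (rad/s): [2.22, 2.22, 3.01, 3.01, 3.14, 3.14, 3.14].

INTERFACE

Orientations are given as a unit quaternion [x, y, z, w].
In Python, from plant import sense, imaging, finish_job gives the robot as it stands.
- The arm moves only by the tool servo_tool, never from a script. Its argument "commands" is a list of rows, each a list of 3 entries, a list of its own where there are three numbers: the shift along the tool's x, y, z in m, then the turn, a rotation vector about the tool's x, y, z in degrees, then the finger opening in m, from 0 to 0.093. In form: [[[x, y, z], [rx, ry, rz], fingers], ...]. A call has 1 to 12 rows; each row is the pose to reach, as a shift and turn from the pose commanded when the call began, along the tool's axes at that moment; what a row does not reach only later rows make up. A row lasts 1/8 s, in which the tool goes at most 62.5 mm and 10.7 degrees, less where a joint would pass 70% of its speed; a pose out of reach is approached as far as the arm can. A call with a gripper value outside its range is refused whole. The fingers move at their own pace and stop on an object; the grip force is fixed at half the most. Time passes only in rows, so rows that repeat a pose let the fingers close. It gives the time, the measured TCP pose, the force and the opening at its end, in the units of the state.
- sense(): the state, without advancing time (a new reading comes with each control period).
- imaging.read_camera(name): name is "scene" or "top"; returns the picture (480x640x3 uint8, red, green, blue); there is no depth.
- imaging.camera_model(name): a dict with "fov_y" (degrees; the focal length in pixels is half the picture's height over the tangent of half this angle, whatever the lens; pixels are square), "cx", "cy" (the principal point, pixels), "position" and "rotation" of the camera in the world. Camera axes: x right, y down, z forward; pixel columns grow to the right and rows downward; lengths in m; the calibration is good to about 2 mm. A picture is of the moment at which its call begins. camera_model takes no time and is no camera call.
- finish_job(): hands the job in, once; it reports no verdict.
The state is a dict: "t": time; "joint_positions": joint angles; "joint_velocities": joint speeds; "joint_torque": joint torques, N m; "position": TCP position; "ee_rot": TCP orientation; "ft_force": force on the tool from outside, world axes, zero at the start; "moment": the same for the moment, N m; "finger_gap": finger opening in m.
Only numpy, scipy, OpenCV 4.12 (cv2) and the standard library are available. Lean on these libraries where they do the work, as an engineer would, in place of code of your own. Each camera call takes 0.05 s, during which the arm holds its last target. There are 200 camera calls.

TASK

Two gravity dispenser racks each hold a sealant cartridge behind a gate. Press down the red paddle of the rack that holds the burgundy cartridge, so that the rocker lifts the gate, keep it down until the cartridge has rolled into the pick tray under the paddle, then let the paddle come back up so the gate is shut. Let the cartridge roll by itself: do not touch either cartridge, leave the bone-white one behind its shut gate, and do not disturb the other things on the table.

Things in the scene. Friction and masses are not known exactly. Their poses are not given: they have to be found in the camera images.
- burgundy_rack: Fixed dispenser rack holding the burgundy cartridge: grey metal, red front lip, 337 mm long (x -141 to 196), 238 wide. Origin on the table (z 0) below the rocker's axle (115 high); x points to its closed back, -x to its pick tray. Ramp floor falls 8 deg to -x, 8 high at x -135, 54 at x 190. Lip 52 high; side walls 52 in front, 85 behind; a 135 high post each side at x 0.
- bone_rack: A second dispenser rack, identical to burgundy_rack in every size, axis and mechanism, but holding the bone-white cartridge. Either rack may stand on the left or the right.
- burgundy_cartridge: The dark red (burgundy) sealant cartridge: tube 50 mm across, 215 long, 0.3 to 0.6 kg, with a grey and a thin yellow band. Origin mid-tube on its axis, y along the tube. Starts lying crosswise behind its rack's gate, centre near rack x 130, z 71; in the pick tray against the front lip its centre is near x -110, z 37. This one is to be dispensed.
- bone_cartridge: The off-white (bone) sealant cartridge: tube 50 mm across, 215 long, 0.3 to 0.6 kg, with a grey and a thin yellow band. Origin mid-tube on its axis, y along the tube. Starts lying crosswise behind its rack's gate, centre near rack x 130, z 71; in the pick tray against the front lip its centre is near x -110, z 37. This one stays where it is.
- burgundy_gate (a point): Middle of the lower edge of the yellow gate blade, 130 mm wide, 6 thick, on the +x end of the yellow rocker (arm 26 wide) of the burgundy rack; the red paddle is on the -x end. Shut: rack x 103, z 65, in front of the waiting cartridge. Pressing the paddle lifts it about 40.
- bone_gate (a point): Middle of the lower edge of the yellow gate blade, 130 mm wide, 6 thick, on the +x end of the yellow rocker (arm 26 wide) of the bone-white rack; the red paddle is on the -x end. Shut: rack x 103, z 65, in front of the waiting cartridge. Pressing the paddle lifts it about 40.
- burgundy_paddle (a point): Red press paddle of the burgundy rack, flat plate 36 (x) by 36 (y) by 6 mm. Origin mid-top face, 100 towards -x from the axle, 137 above the table; level at rest. Room above is free. Pressed at its middle it sinks about 38 at 0.37 rad, tipping down towards -x, and never reaches a cartridge below it.
- bone_paddle (a point): Red press paddle of the bone-white rack, flat plate 36 (x) by 36 (y) by 6 mm. Origin mid-top face, 100 towards -x from the axle, 137 above the table; level at rest. Room above is free. Pressed at its middle it sinks about 38 at 0.37 rad, tipping down towards -x, and never reaches a cartridge below it.
- burgundy_rocker (a joint): Rocker angle of the burgundy rack, rad: 0 gate shut, grows as the paddle is pressed, hard stop at 0.40. A spring shuts it when let go: about 4 N at the paddle to start, 6 N at the end. The cartridge passes under the gate from about 0.28 on and takes about 1 s to roll to the tray; let go sooner and the gate may land on it.
- bone_rocker (a joint): Rocker angle of the bone-white rack, rad: 0 gate shut, grows as the paddle is pressed, hard stop at 0.40. A spring shuts it when let go: about 4 N at the paddle to start, 6 N at the end. The cartridge passes under the gate from about 0.28 on and takes about 1 s to roll to the tray; let go sooner and the gate may land on it. This one stays shut.
- spare_cartridge: Bystander: a charcoal-black cartridge standing upright with a white nozzle, 50 in diameter, 285 high in all. Origin at the centre of its foot.
- screw_carton: Bystander: a small white carton of screws with a blue and a green stripe, 60 x 90 x 50 high. Origin at the centre of its underside.
- tape_measure: Bystander: a yellow and black tape measure standing on edge, 65 x 34 x 62 high. Origin at the centre of its underside.

How it is judged:
By the outcome, as a careful person would: the job done as asked, in the order asked, and still so for the second after the job is handed in, with the robot touching nothing.
It also fails if it takes over 38 s, if anything falls off the work surface, if the arm or the gripper's body presses on something with over 40 N, if the wrist force passes 120 N, or if a joint passes its speed limit or range.

## Working session

There is one attempt and no reset: what is moved stays moved. The work goes in short steps, Python scripts to look and compute and a tool call to move; the robot and the scene stay as the last step left them, time stands still between calls to the robot, and variables do not carry over. Pictures are saved under pics/ and viewed, about 8 in all and at most 12, crops included, and the job is handed in when it is done.

Besides the shell and the picture viewer there is one more tool, called as name(argument=value, ...) on one line, values as JSON. servo_tool: Moves the arm, as the interface text tells. Its arguments: {"type":"object","properties":{"commands":{"type":"array"}},"required":["commands"]}

```bash
mkdir -p pics
python3 - <<'E'
from plant import sense, imaging
import cv2
for n in("scene","top"):
    cv2.imwrite(f"pics/{n}0.png",imaging.read_camera(n)[:,:,::-1]); print(n,imaging.camera_model(n))
print(sense())
E
```

```text
scene {'fov_y': 50.764921023511455, 'cx': 318.3868337512496, 'cy': 246.41442646446302, 'position': array([1.26414197, 0.76825372, 1.12758234]), 'rotation': array([ 0.30744231,  0.87388285, -0.35198627, -0.13384187])}
top {'fov_y': 50.741466714001795, 'cx': 321.8216023372173, 'cy': 239.69169318530513, 'position': array([0.38626769, 0.01970121, 1.44137552]), 'rotation': array([ 0.70899048, -0.70032335,  0.0668995 , -0.04903221])}
{'t': 0.1, 'joint_positions': array([ 1.0383066 ,  0.60001607, -0.00253618,  1.60004646,  0.00179687,
        0.94294301, -0.07980129]), 'joint_velocities': array([-1.06410963e-03, -1.83479359e-03,  1.78598904e-03, -4.32790120e-03,
       -5.36328335e-05,  7.12101382e-04, -1.71050366e-04]), 'joint_torque': array([ 3.88431406e-03, -7.66554952e+01,  1.50153581e+00, -2.52939034e+01,
       -5.23830357e-02,  1.35851049e-02,  4.48432195e-05]), 'position': array([ 0.31889328, -0.65056558,  0.19556868]), 'ee_rot': array([ 9.74138336e-01,  2.25951334e-01, -2.23466426e-04, -6.69067955e-04]), 'ft_force': array([ 0.73766449, -0.74095644, -0.14224906]), 'moment': array([-0.04470969, -0.00421522,  0.01656671]), 'finger_gap': 0.09263444625956395}
```

View pics/scene0.png

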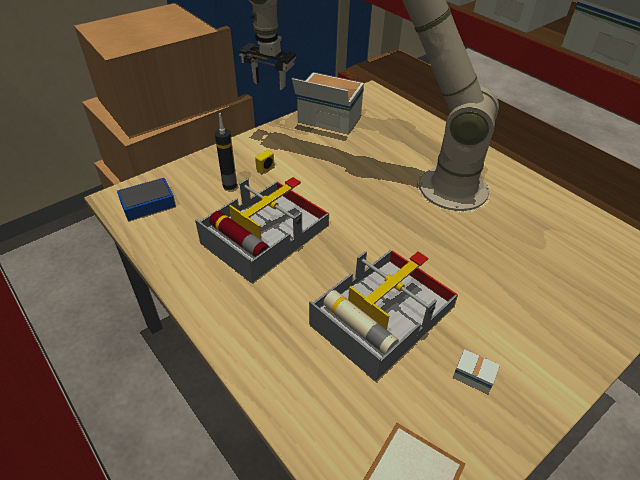

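View pics/top0.png

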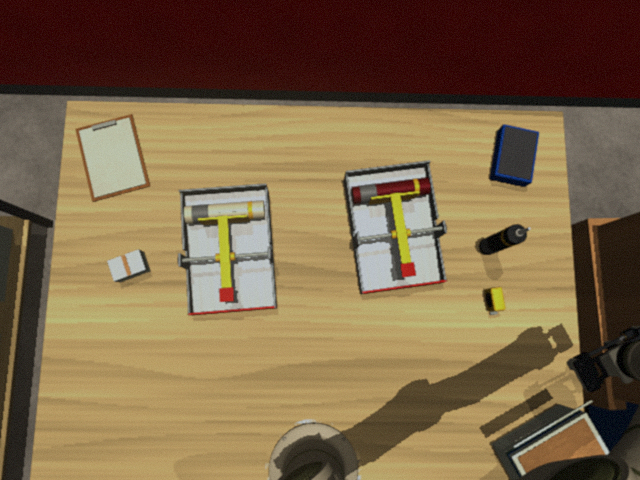

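The burgundy rack is on the right in the top view, with its paddle at about (408,270) there and (293,184) in the scene view. The bone rack's paddle is at about (227,295) in the top view. I'll enlarge both to read them more closely.

Run:
```python
import cv2,numpy as np
t=cv2.imread("pics/top0.png")[155:300,335:455]; s=cv2.imread("pics/scene0.png")[165:285,190:335]
t=cv2.resize(t,None,fx=4,fy=4,interpolation=cv2.INTER_CUBIC); s=cv2.resize(s,None,fx=2.7,fy=2.7,interpolation=cv2.INTER_CUBIC)
c=np.zeros((580,800,3),np.uint8); c[:t.shape[0],:400]=cv2.resize(t,(400,483))[:580] if 0 else t[:580,40:440]; c[:s.shape[0],408:]=s[:, :392]
cv2.imwrite("pics/crop1.png",c)
for n,(x0,y0,x1,y1) in dict(top=(395,255,420,283),scene=(282,174,304,194)).items():
    im=cv2.imread(f"pics/{n}0.png"); h=cv2.cvtColor(im,cv2.COLOR_BGR2HSV)
    m=((h[...,0]<8)|(h[...,0]>172))&(h[...,1]>170)&(h[...,2]>90)
    ys,xs=np.nonzero(m[y0:y1,x0:x1]); print(n,xs.mean()+x0,ys.mean()+y0,len(xs),xs.min()+x0,xs.max()+x0,ys.min()+y0,ys.max()+y0)
```

```text
top 407.325 269.325 160 401 414 263 276
scene 292.46067415730334 182.67415730337078 89 282 299 177 193
```

View pics/crop1.png

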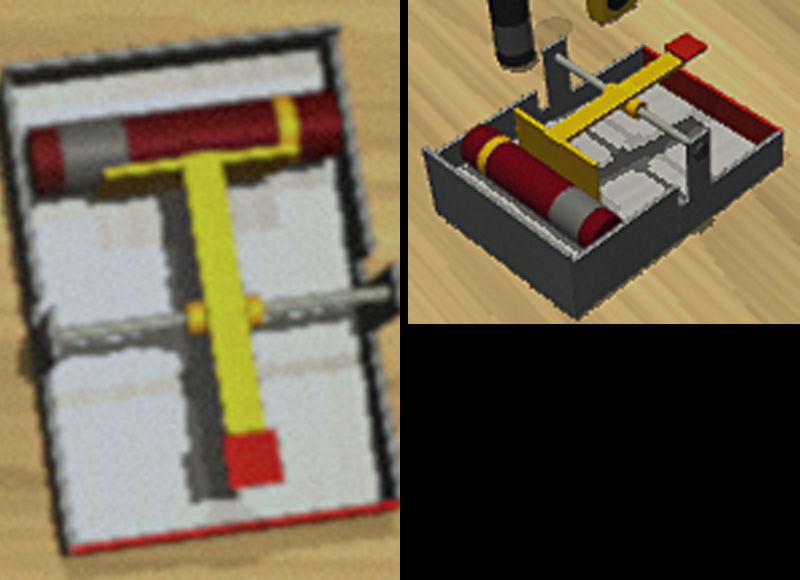

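```bash
cat > h.py <<'E'
import numpy as np
from plant import sense, imaging
from scipy.spatial.transform import Rotation as R
def ray(n,u,v):
    m=imaging.camera_model(n); f=240/np.tan(np.radians(m["fov_y"]/2))
    d=R.from_quat(m["rotation"]).apply([(u-m["cx"])/f,(v-m["cy"])/f,1]); return m["position"],d/np.linalg.norm(d)
def atz(n,u,v,z):
    p,d=ray(n,u,v); return p+d*(z-p[2])/d[2]
def tri(a,b):
    (p,d),(q,e)=ray("top",*a),ray("scene",*b)
    s,t=np.linalg.lstsq(np.c_[d,-e],q-p,rcond=None)[0]; A,B=p+s*d,q+t*e
    return (A+B)/2,np.linalg.norm(A-B)
E
python3 - <<'E'
from h import *
np.set_printoptions(precision=4,suppress=True)
P,g=tri((407.7,269.4),(292.6,182.1)); print(P,g, atz("top",407.7,269.4,.137), atz("scene",292.6,182.1,.137))
a=atz("top",361.7,291.7,.052);b=atz("top",444.5,280.6,.052); print("lip",a,b,np.linalg.norm(a-b))
h=atz("top",401,233,.13); pd=atz("top",407.7,269.4,.137); gt=atz("top",396,194.5,.137)
for v in (h-pd,gt-pd): print("dir",np.degrees(np.arctan2(v[1],v[0])),np.linalg.norm(v))
w=b-a; print("rack x from lip",np.degrees(np.arctan2(w[1],w[0]))+90)
s=sense(); T=R.from_quat(s["ee_rot"]); print(T.as_matrix()); print(T.inv().apply(np.r_[pd[:2],.16]-s["position"]))
E
```

```text
[ 0.5274 -0.2363  0.1361] 0.0006313254862033444 [ 0.5275 -0.2364  0.137 ] [ 0.5279 -0.2351  0.137 ]
lip [ 0.4737 -0.1252  0.052 ] [ 0.507  -0.3547  0.052 ] 0.23190688988358207
dir 8.61140985427929 0.09852800593460004
dir 7.90742794861859 0.20179932015614713
rack x from lip 8.251565428129965
[[ 0.8979  0.4402 -0.0007]
 [ 0.4402 -0.8979  0.0012]
 [-0.0001 -0.0014 -1.    ]]
[ 0.3697 -0.28    0.0359]
```

The two views agree to 0.6 mm. The paddle's top centre is at (0.5275, -0.236, 0.136), matching the text's 137 mm height, and the rack yaw is about 8.2°. I'll rise above the spare cartridge, close the fingers, move over the paddle and turn +17.9° about the tool's z.

servo_tool(commands=[[[0,0,-0.06],[0,0,0],0],[[0,0,-0.12],[0,0,0],0],[[0.04,-0.03,-0.13],[0,0,2],0],[[0.085,-0.065,-0.13],[0,0,4],0],[[0.13,-0.098,-0.13],[0,0,6],0],[[0.175,-0.133,-0.13],[0,0,9],0],[[0.22,-0.167,-0.13],[0,0,11],0],[[0.265,-0.2,-0.13],[0,0,13],0],[[0.31,-0.235,-0.13],[0,0,16],0],[[0.35,-0.265,-0.13],[0,0,17.8],0],[[0.37,-0.28,-0.13],[0,0,17.8],0],[[0.37,-0.28,-0.13],[0,0,17.8],0]])

```text
t: 1.6
position: [0.5288, -0.2345, 0.326]
ee_rot: [0.997, 0.075, -0.0, -0.0]
ft_force: [0.0, -0.0, 0.3]
finger_gap: 0.0004
```

Run:
```python
from h import *
s=sense(); T=R.from_quat(s["ee_rot"]); print(s["t"],s["position"],s["ft_force"],s["finger_gap"]);print(T.as_matrix().round(4)); print(T.inv().apply(np.r_[.5275,-.236,.145]-s["position"]))
```

```text
1.6 [ 0.52883725 -0.23450303  0.32598764] [ 0.03004744 -0.01493198  0.270197  ] 0.0004365471208277497
[[ 9.889e-01  1.486e-01 -5.000e-04]
 [ 1.486e-01 -9.889e-01  8.000e-04]
 [-3.000e-04 -9.000e-04 -1.000e+00]]
[-0.00148453  0.00143587  0.18098698]
```

servo_tool(commands=[[[-0.001,0.001,0.05],[0,0,0],0],[[-0.002,0.0015,0.1],[0,0,0],0],[[-0.002,0.0015,0.145],[0,0,0],0],[[-0.002,0.0015,0.17],[0,0,0],0],[[-0.002,0.0015,0.18],[0,0,0],0],[[-0.002,0.0015,0.18],[0,0,0],0]])

```text
t: 2.35
position: [0.5259, -0.2394, 0.1462]
ee_rot: [0.997, 0.072, -0.0, 0.0]
ft_force: [0.1, 0.5, 1.6]
finger_gap: 0.0005
```

Run:
```python
from h import *
import cv2
i=imaging.read_camera("scene")[:,:,::-1][120:290,190:340]
cv2.imwrite("pics/s1.png",cv2.resize(i,None,fx=3.5,fy=3.5,interpolation=cv2.INTER_CUBIC)); s=sense(); print(s["position"],s["ft_force"])
```

```text
[ 0.52642976 -0.23930116  0.14693643] [0.62776647 0.11240209 0.79067217]
```

View pics/s1.png

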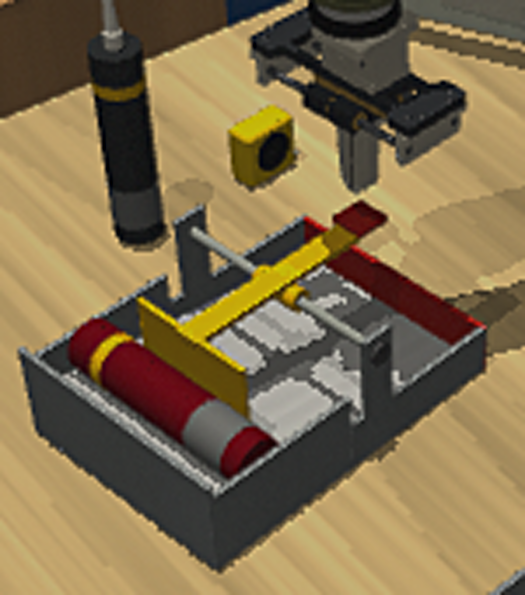

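Run:
```python
from h import *
s=sense(); print(s["t"],s["position"],s["joint_velocities"].round(3))
def proj(n,P):
    m=imaging.camera_model(n); f=240/np.tan(np.radians(m["fov_y"]/2))
    c=R.from_quat(m["rotation"]).inv().apply(P-m["position"]); return f*c[0]/c[2]+m["cx"],f*c[1]/c[2]+m["cy"]
for P in (s["position"],[.5275,-.236,.137]):
    u,v=proj("scene",np.array(P)); print(u,v,(u-190)*3.5,(v-120)*3.5, proj("top",np.array(P)))
import cv2
i=imaging.read_camera("top")[:,:,::-1][160:310,330:460]
cv2.imwrite("pics/t1.png",cv2.resize(i,None,fx=4,fy=4,interpolation=cv2.INTER_CUBIC))
```

```text
2.4 [ 0.52642976 -0.23930116  0.14693643] [-0.003 -0.015 -0.004 -0.009 -0.002  0.001 -0.001]
292.104596906987 178.72050191208857 357.36608917445454 205.52175669230996 (np.float64(409.5798592802095), np.float64(269.427870501223))
292.5328955661039 181.9022549266068 358.8651344813636 216.65789224312374 (np.float64(407.55461528015667), np.float64(269.4038683494848))
```

View pics/t1.png

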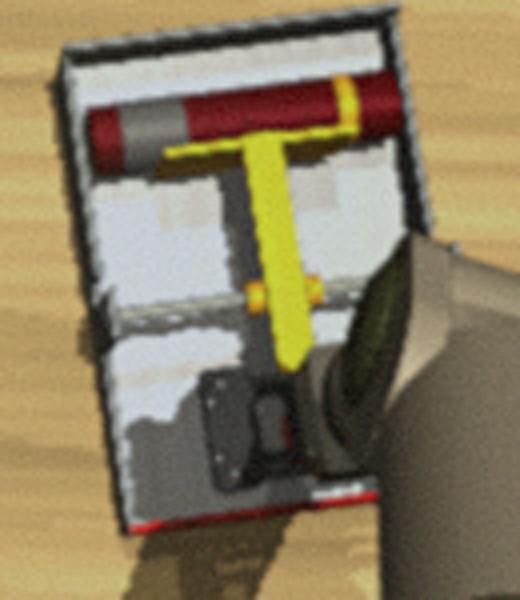

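The seen finger tip (crop about 362,190) is roughly 5 px above where the reported TCP should project (357,205). I'll overlay the modelled tool on both views before pressing.

```bash
cat >> h.py <<'E'
import cv2
def proj(n,P):
    m=imaging.camera_model(n); f=240/np.tan(np.radians(m["fov_y"]/2))
    c=R.from_quat(m["rotation"]).inv().apply(np.array(P)-m["position"]); return np.array([f*c[0]/c[2]+m["cx"],f*c[1]/c[2]+m["cy"]])
def overlay(n,x0,y0,w,h,k,s):
    T=R.from_quat(s["ee_rot"]); i=imaging.read_camera(n)[:,:,::-1][y0:y0+h,x0:x0+w]
    i=cv2.resize(i,None,fx=k,fy=k,interpolation=cv2.INTER_CUBIC)
    for hx,hy,z,c in ((7.5,17,0,(0,255,0)),(37.5,94,-84,(255,255,0))):
        q=[proj(n,s["position"]+T.apply(np.array([a*hx,b*hy,z])/1000)) for a,b in((1,1),(1,-1),(-1,-1),(-1,1))]
        q=((np.array(q)-[x0,y0]+.5)*k).astype(int); cv2.polylines(i,[q],True,c,1)
    return i
E
python3 - <<'E'
from h import *
s=sense()
a=overlay("scene",250,120,80,80,5,s); b=overlay("top",360,230,80,80,5,s)
cv2.imwrite("pics/ov1.png",np.hstack([a,b])); print(s["position"],sense()["position"],s["joint_positions"])
E
```

```text
[ 0.52674246 -0.23918423  0.14733131] [ 0.52689011 -0.2389152   0.14749206] [ 0.36426436  0.48476375 -0.05159717  1.98682502  0.03920762  0.66947396
 -1.13833545]
```

View pics/ov1.png

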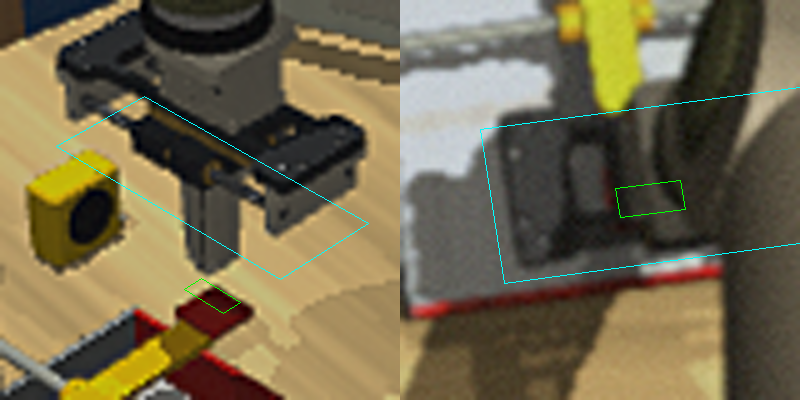

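The pictured tool sits about 30 mm higher than the reported TCP, while its lateral position agrees within about 5 mm. I'll take small steps down watching the force, with a small sideways correction.

servo_tool(commands=[[[-0.002,-0.004,0],[0,0,0],0],[[-0.002,-0.004,0.003],[0,0,0],0],[[-0.002,-0.004,0.006],[0,0,0],0],[[-0.002,-0.004,0.009],[0,0,0],0],[[-0.002,-0.004,0.012],[0,0,0],0],[[-0.002,-0.004,0.012],[0,0,0],0],[[-0.002,-0.004,0.012],[0,0,0],0]])

```text
t: 3.42
position: [0.5238, -0.2348, 0.1343]
ee_rot: [0.997, 0.072, -0.0, 0.0]
ft_force: [0.1, -0.2, -0.5]
finger_gap: 0.0003
```

Run:
```python
from h import *
s=sense()
a=overlay("scene",250,120,80,80,5,s); b=overlay("top",360,230,80,80,5,s)
cv2.imwrite("pics/ov2.png",np.hstack([a,b])); print(s["t"],s["position"],s["ft_force"])
s0=np.array([0.31889328,-0.65056558,0.19556868]); print("start tcp px",proj("scene",s0),proj("top",s0))
```

```text
3.425 [ 0.52376589 -0.23484864  0.13426488] [ 0.14033337 -0.17052478 -0.45570578]
start tcp px [269.24338582  91.11079634] [582.98447733 354.29358365]
```

View pics/ov2.png

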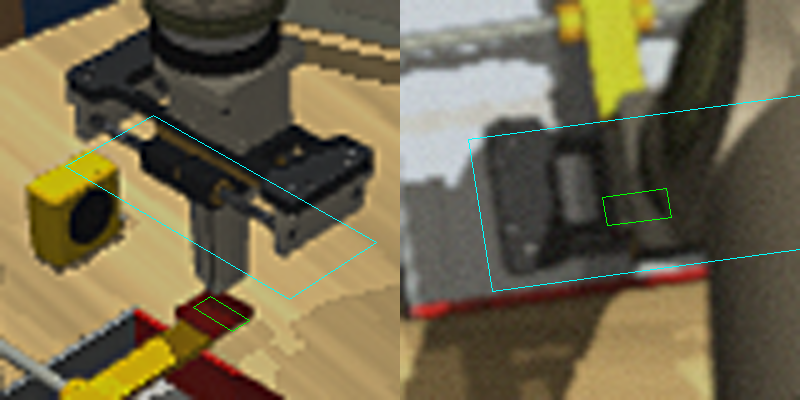

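There's no contact at reported z 0.134, so the offset is real. In the picture the tip is still just above the paddle. I'll continue down in small steps until the force shows contact.

servo_tool(commands=[[[0,0,0.003],[0,0,0],0],[[0,0,0.006],[0,0,0],0],[[0,0,0.009],[0,0,0],0],[[0,0,0.012],[0,0,0],0],[[0,0,0.012],[0,0,0],0],[[0,0,0.012],[0,0,0],0]])

```text
t: 4.28
position: [0.5238, -0.2348, 0.1223]
ee_rot: [0.997, 0.073, 0.0, 0.0]
ft_force: [-0.7, 0.0, 0.5]
finger_gap: 0.0003
```

Run:
```python
from h import *
s=sense(); print(s["t"],s["position"],s["ft_force"])
for dz in (0,.03): print(proj("top",s["position"]+[0,0,.084+dz]),proj("scene",s["position"]+[0,0,dz]))
```

```text
4.275 [ 0.52379092 -0.23482112  0.12232991] [-0.6545015   0.01279904  0.50538367]
[412.5437081  267.93304163] [293.79210772 185.31861448]
[415.07576852 266.58332123] [293.62415561 177.72416928]
```

servo_tool(commands=[[[0,0,0.003],[0,0,0],0],[[0,0,0.006],[0,0,0],0],[[0,0,0.009],[0,0,0],0],[[0,0,0.012],[0,0,0],0],[[0,0,0.012],[0,0,0],0],[[0,0,0.012],[0,0,0],0]])

```text
t: 5.03
position: [0.5231, -0.2349, 0.1103]
ee_rot: [0.997, 0.072, -0.001, -0.0]
ft_force: [-4.0, -0.8, 4.6]
finger_gap: 0.0005
```

Run:
```python
from h import *
s=sense()
a=overlay("scene",235,145,80,80,5,s); b=overlay("top",360,230,80,80,5,s)
cv2.imwrite("pics/ov3.png",np.hstack([a,b])); print(s["t"],s["position"],s["ft_force"],sense()["ft_force"])
```

```text
5.025 [ 0.52309183 -0.23491829  0.11027656] [-4.01466172 -0.8093747   4.58377007] [-3.89778944 -1.33301623  4.58050643]
```

View pics/ov3.png

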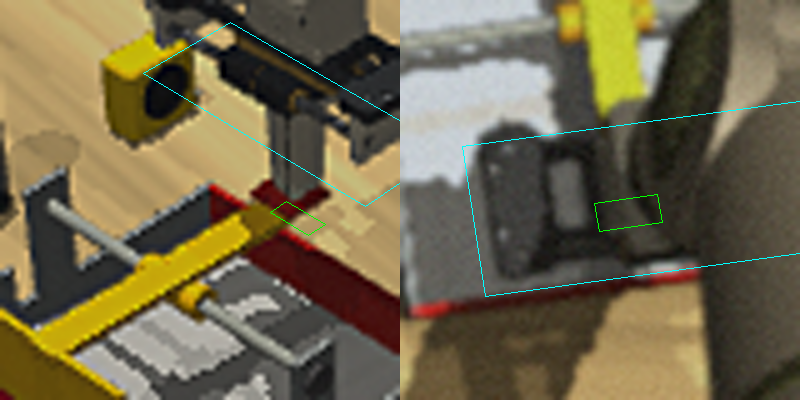

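Contact: 4.6 N up, with the tip about mid-paddle in the picture and sunk roughly 3 mm. Next I'll press 24 mm more.

servo_tool(commands=[[[-0.001,0,0.006],[0,0,0],0],[[-0.001,0,0.012],[0,0,0],0],[[-0.001,0,0.018],[0,0,0],0],[[-0.001,0,0.024],[0,0,0],0],[[-0.001,0,0.024],[0,0,0],0]])

```text
t: 5.75
position: [0.5224, -0.2351, 0.0861]
ee_rot: [0.997, 0.072, -0.0, -0.0]
ft_force: [-5.6, -0.3, 4.8]
finger_gap: 0.0005
```

Run:
```python
from h import *
i=imaging.read_camera("scene")[:,:,::-1][150:285,190:340]
cv2.imwrite("pics/s2.png",cv2.resize(i,None,fx=4.4,fy=4.4,interpolation=cv2.INTER_CUBIC)); s=sense(); print(s["t"],s["position"],s["ft_force"])
```

```text
5.8 [ 0.52240137 -0.23510058  0.08626863] [-4.81700006 -0.5417697   4.46820148]
```

View pics/s2.png

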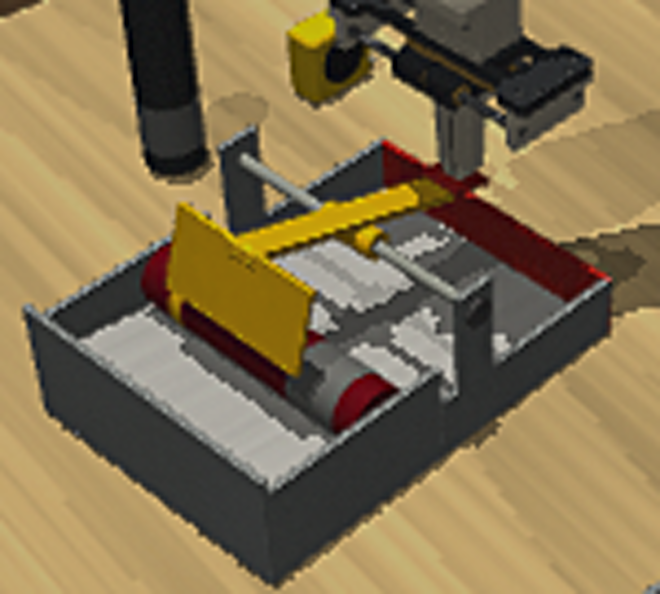

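The gate is up at about (240,290) and the cartridge is already rolling under it. I'll press 5 mm more and hold.

servo_tool(commands=[[[0,0,0.003],[0,0,0],0],[[0,0,0.005],[0,0,0],0],[[0,0,0.005],[0,0,0],0],[[0,0,0.005],[0,0,0],0],[[0,0,0.005],[0,0,0],0],[[0,0,0.005],[0,0,0],0],[[0,0,0.005],[0,0,0],0],[[0,0,0.005],[0,0,0],0],[[0,0,0.005],[0,0,0],0],[[0,0,0.005],[0,0,0],0],[[0,0,0.005],[0,0,0],0],[[0,0,0.005],[0,0,0],0]])

```text
t: 7.3
position: [0.5228, -0.2351, 0.0817]
ee_rot: [0.997, 0.072, 0.0, 0.0]
ft_force: [-3.4, -0.3, 6.1]
finger_gap: 0.0002
```

servo_tool(commands=[[[0,0,0],[0,0,0],0],[[0,0,0],[0,0,0],0],[[0,0,0],[0,0,0],0],[[0,0,0],[0,0,0],0],[[0,0,0],[0,0,0],0],[[0,0,0],[0,0,0],0]])

```text
t: 8.05
position: [0.5228, -0.2351, 0.0817]
ee_rot: [0.997, 0.072, 0.0, 0.0]
ft_force: [-3.7, -0.2, 5.1]
finger_gap: 0.0007
```

Run:
```python
from h import *
i=imaging.read_camera("scene")[:,:,::-1][150:285,190:340]; t=imaging.read_camera("top")[:,:,::-1][155:305,335:455]
a=cv2.resize(i,(500,450)); b=cv2.resize(t,(300,375)); c=np.zeros((450,800,3),np.uint8); c[:,:500]=a; c[:375,500:]=b
cv2.imwrite("pics/s3.png",c); s=sense(); print(s["t"],s["position"],s["ft_force"])
```

```text
8.15 [ 0.52282697 -0.23506812  0.08166943] [-2.77174562 -0.72518846  4.62725675]
```

View pics/s3.png

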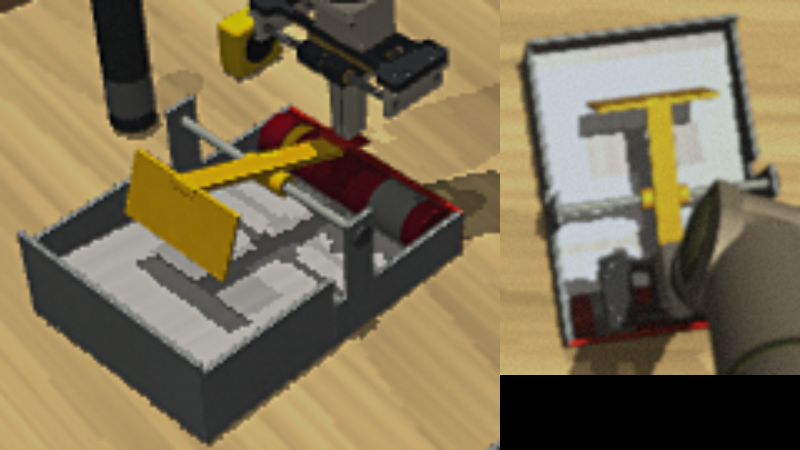

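The cartridge lies in the tray against the lip, around (360,180) in the left half. I'll let the paddle up gently, then rise clear.

servo_tool(commands=[[[0,0,-0.008],[0,0,0],0],[[0,0,-0.016],[0,0,0],0],[[0,0,-0.024],[0,0,0],0],[[0,0,-0.032],[0,0,0],0],[[0,0,-0.042],[0,0,0],0],[[0,0,-0.055],[0,0,0],0],[[0,0,-0.08],[0,0,0],0],[[0,0,-0.12],[0,0,0],0],[[0,0,-0.17],[0,0,0],0],[[0,0,-0.22],[0,0,0],0],[[0,0,-0.25],[0,0,0],0],[[0,0,-0.25],[0,0,0],0]])

```text
t: 9.65
position: [0.5238, -0.2351, 0.3343]
ee_rot: [0.997, 0.073, 0.002, 0.001]
ft_force: [-1.5, 0.2, -0.4]
finger_gap: 0.0004
```

servo_tool(commands=[[[-0.03,0,0],[0,0,0],0],[[-0.06,0,0],[0,0,0],0],[[-0.06,0,0],[0,0,0],0],[[-0.06,0,0],[0,0,0],0],[[-0.06,0,0],[0,0,0],0]])

```text
t: 10.28
position: [0.4642, -0.2432, 0.3309]
ee_rot: [0.997, 0.073, -0.0, -0.0]
ft_force: [-0.4, -1.0, -0.4]
finger_gap: 0.0008
```

Run:
```python
from h import *
i=imaging.read_camera("scene")[:,:,::-1]
cv2.imwrite("pics/s4.png",cv2.resize(i[110:400,100:480],None,fx=2,fy=2,interpolation=cv2.INTER_CUBIC)); s=sense(); print(s["t"],s["position"],s["ft_force"])
```

```text
10.325 [ 0.46410471 -0.24328661  0.33093939] [0.27774262 0.22915972 0.04584565]
```

View pics/s4.png

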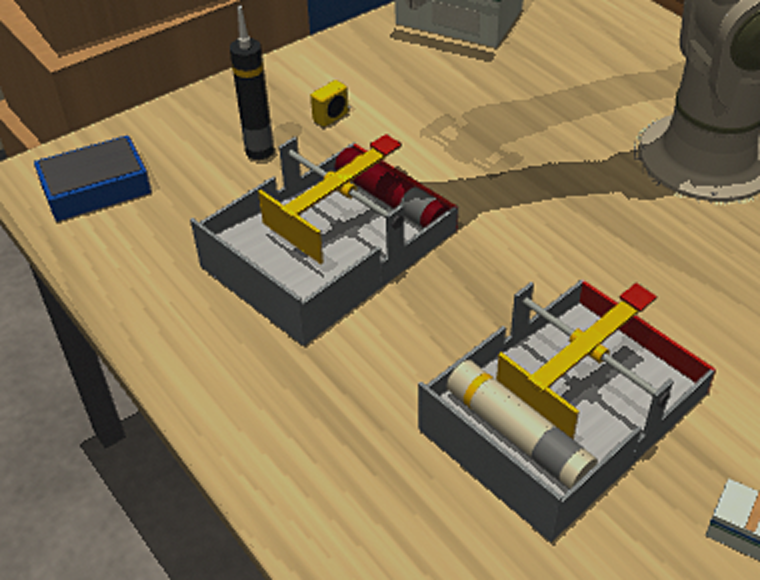

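The burgundy cartridge is in its tray around (395,185) with the gate shut and the paddle level. The bone-white cartridge is still behind its shut gate, and the bystanders in view look unmoved.

```bash
python3 -c "
from plant import finish_job; print(finish_job())"
```

```text
the job is handed in; nothing more can be done
None
```

The burgundy cartridge is in its pick tray and the gate is shut again; I handed the job in just after 10.3 s on the robot's clock, against the 38 s limit. I pressed the burgundy rack's paddle with closed fingers, held it down about 2.3 s until the cartridge had rolled down, then let it up gently and backed the arm off.

- **Last picture:** the cartridge lies at the front lip, the burgundy gate is shut and the paddle is level. The bone-white cartridge is behind its shut gate. The bystanders in view look unmoved by eye; I did not measure them, and the screw carton is only partly in that picture.
- **Forces:** readings stayed around 5 to 8 N while pressing and were about zero at the end.
- **One disagreement:** the fingertips in the camera pictures were about 25–30 mm higher than the reported tool position. First contact also came that much lower than the paddle height I measured from two views. I did not find the cause, so I set the press depth by contact force and pictures instead.

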